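Return the yellow inspection lens to its labelled pocket

TASK

Put the inspection lens with the yellow band back into storage: stand it upright in the rack pocket that carries the yellow labels. Set it down gently on the pocket's floor rather than dropping it in, let go, and leave the red and blue lenses standing where they are.

Things in the scene. Friction and masses are not known exactly. Their poses are not given: they have to be found in the camera images.
- lens_yellow: The lens: upright black cylinder, 46 mm diameter, 75 mm tall, 0.15 to 0.3 kg, with two thin metal rings, a yellow band 8 to 22 mm above its foot and a yellow ring round the dark glass on top. Stands loose on the bench. Origin: centre of its underside; z up along the barrel. The one to put away; rigid, grip across the barrel.
- slot_yellow: Its pocket: fixed open black tray, grey floor, a yellow label sloping out (25 mm) on each x side. Outer 80x80x28 mm high, walls 4 mm, opening 72x72 mm, floor 6 mm above its underside. Origin: centre of the underside, 8 mm above the bench on a board; z up, x to one label. One of three empty pockets in a row along its y, 100 mm apart, others labelled red and blue, order varies.
- lens_red: A bystander lens: upright black cylinder, 46 mm diameter, 75 mm tall, 0.15 to 0.3 kg, with two thin metal rings, a red band 8 to 22 mm above its foot and a red ring round the dark glass on top. Stands loose on the bench. Origin: centre of its underside; z up along the barrel. Leave it alone.
- lens_blue: A bystander lens: upright black cylinder, 46 mm diameter, 75 mm tall, 0.15 to 0.3 kg, with two thin metal rings, a blue band 8 to 22 mm above its foot and a blue ring round the dark glass on top. Stands loose on the bench. Origin: centre of its underside; z up along the barrel. Leave it alone.
There are look-alikes about, which are no part of the job. Leave any green or turquoise look-alike of the lens_yellow alone.

How it is judged (in metres and radians):
At the end, for the whole second after the job is handed in: The yellow lens stands upright (within 10 degrees) and at rest on the floor of the yellow-labelled pocket (foot within 5 mm of the floor, axis within 20 mm of the pocket's centre); the red and blue lenses stand upright within 20 mm of where they began (horizontal distance between lens_yellow and slot_yellow below 0.02 m and z of lens_yellow in the frame of slot_yellow between 0.002 and 0.011 m and angle between each of lens_yellow, lens_red, lens_blue's own z axis and vertical below 0.17 rad and linear speed of lens_yellow below 0.02 m/s and angular speed of lens_yellow below 0.2 rad/s and distance of each of lens_red, lens_blue from where it was at the start of the episode below 0.02 m); the robot touches nothing.
It fails at once if a bystander lens was moved by over 20 mm or tipped by over 10 degrees (not (distance of lens_red from where it was at the start of the episode below 0.02 m) or not (angle between lens_red's own z axis and vertical below 0.17 rad) or not (distance of lens_blue from where it was at the start of the episode below 0.02 m) or not (angle between lens_blue's own z axis and vertical below 0.17 rad)).
It fails at once if the yellow lens was dropped into the pocket: let go with its foot more than 20 mm above the floor (horizontal distance between lens_yellow and slot_yellow below 0.055 m and z of lens_yellow in the frame of slot_yellow above 0.026 m and contact force between lens_yellow and the fingers below 0.05 N).
It also fails if it takes over 32 s, if anything falls off the work surface, if the arm or the gripper's body presses on something with over 40 N, if the wrist force passes 120 N, or if a joint passes its speed limit or range.

ROBOT

A 6-joint arm with a two-finger parallel gripper is mounted at the origin on the work surface. World frame = base frame: x ahead of the robot, y to its left, z up, the work surface at z = 0. Lengths are in mm, angles in rad, forces in N, time in s.
With the tool pointing down it reaches from about 350 to 925 mm from the base axis. Payload 6.4 kg.
Tool frame: the origin (TCP) lies midway between the tips of the shut fingers; the grasp point (between the pads) lies 19 mm behind it; z points along the fingers, y is the line along which they close (so a half turn about z gives the same grasp; the last joint's range is limited). The gripper opens to 94 mm and grips with 3 to 60 N. Pads are 16 mm wide; open, the fingers measure 119 mm over their backs; the gripper's body (75 mm by 177 mm) begins 78 mm behind the grasp point.
Start: joints at [1.125, 0.245, 1.558, -0, 1.339, -0.174], TCP at [174.499, 626.15, 205.455] pointing down, gripper open.
Joint ranges: [-3.13, 3.13], [-1.02, 2.26], [0.13, 2.54], [-0.95, 4.09], [0.21, 2.88], [-2.74, 2.74]. Speed limits (rad/s): [2.57, 2.57, 3.14, 3.14, 3.14, 3.14].

INTERFACE

Orientations are given as a unit quaternion [x, y, z, w].
In Python, from workcell import robot gives the robot as it stands.
- The arm moves only by the shell command python3 -m jog 'ROWS' [FORCE]. ROWS is JSON, a list of rows, each a list of 3 entries, a list of its own where there are three numbers: the finger opening in mm, from 0 to 94, then the shift along the tool's x, y, z as a fraction of full scale, then the turn about the tool's z as a fraction of full scale. In form: [[grip, [dx, dy, dz], roll], ...]. A call has 1 to 20 rows; each row shifts and turns the commanded pose from where the row before left it, along the tool's axes as they then stand; what a row does not reach is not made up. Full scale, the value 1, is 0.05 m for a shift and 0.15 rad for a turn. A row lasts 1/10 s, in which the tool goes at most 50 mm and 8.59 degrees, less where a joint would pass 70% of its speed; a pose out of reach is approached as far as the arm can. A call with a number of a shift or a turn outside -1 to 1 is refused whole. A call with a gripper value outside its range is refused whole. The fingers move at their own pace and stop on an object; FORCE is the grip in N (left out, the last holds). Time passes only in rows, so rows that do not move let the fingers close. It gives the time, the measured TCP pose, the force, the opening and the grip force at its end, in the units of the state.
- robot.observe(): the state, without advancing time (a new reading comes with each control period).
- robot.camera(name): name is "scene" or "top"; returns a dict with "color" (480x640x3 uint8, red, green, blue), "depth" (480x640 float32, mm along the optical axis (not along the pixel's ray), 0 where there is no reading), "fx", "fy", "cx", "cy" (pixels), "k1" (the pictures are not rectified: a ray, as slopes to the right and down, at radius r is drawn at 1 + k1 r^2 times it, then the intrinsics apply), "rvec" (rotation vector, rad) and "tvec" (3), from world to camera coordinates, as OpenCV has them. Camera axes: x right, y down, z forward; pixel columns grow to the right and rows downward; lengths in mm; the calibration is good to about 2 mm. A picture is of the moment at which its call begins.
- robot.job_done(): hands the job in; it is judged then, once.
Trained networks look in a picture, given as the dict that the camera call returned (one of the last four; its "shot" number tells which), for a name from the list of things; names that differ only in an ending like _2 or _b are one class to them, and where a whole thing is asked for, a point or a joint stands for the part that bears it (a point fixed in the world has none). Each returns a list of dicts, best first, with "conf" (0 to 1); they miss things now and then, are a little off and sometimes report something else, mostly with a low value. They report only what shows in the picture. A call takes as long as a camera call. They do not tell look-alikes from the thing itself.
- robot.regions_of(name, picture): "region" (480x640 bool, what is visible of it) and "rect" ([left, top, width, height] in pixels, round what is visible of it).
The state is a dict: "clock": time; "q": joint angles; "qvel": joint speeds; "joint_efforts": joint torques, N m; "eef_pos": TCP position; "tcp_rot": TCP orientation; "force": force on the tool from outside, world axes, zero at the start; "torque": the same for the moment, N m; "opening": opening from 0.0 (shut) to 1.0 (fully open); "gripper_force": force on a finger pad.
Only numpy, scipy, OpenCV 4.12 (cv2) and the standard library are available. Lean on these libraries where they do the work, as an engineer would, in place of code of your own. Each camera call takes 0.05 s, during which the arm holds its last target. There are 200 camera calls.

## Working session

There is one attempt and no reset: what is moved stays moved. The work goes in short steps, Python scripts to look and compute and a shell command to move; the robot and the scene stay as the last step left them, time stands still between calls to the robot, and variables do not carry over. Pictures are saved under pics/ and viewed, at most 10 in all, crops included, and the job is handed in when it is done.

```bash
mkdir -p pics
cat > h.py <<'E'
import numpy as np, cv2
from workcell import robot
def cam(n):
    return robot.camera(n)
def save(c,f,crop=None):
    im=c["color"][:,:,::-1]
    if crop: im=im[crop[1]:crop[3],crop[0]:crop[2]]
    cv2.imwrite("pics/"+f,im)
def world(c,us,vs,d=None):
    K=np.array([[c["fx"],0,c["cx"]],[0,c["fy"],c["cy"]],[0,0,1.]])
    p=np.stack([us,vs],-1).astype(float).reshape(-1,1,2)
    n=cv2.undistortPoints(p,K,np.array([c["k1"],0,0,0,0.]))[:,0]
    if d is None: d=c["depth"][np.asarray(vs).astype(int),np.asarray(us).astype(int)]
    X=np.c_[n,np.ones(len(n))]*np.asarray(d)[:,None]
    R=cv2.Rodrigues(np.array(c["rvec"],float))[0]
    return (X-np.array(c["tvec"],float).ravel())@R
E
python3 - <<'E'
from h import *
for n in("top","scene"):
    c=cam(n); save(c,n+"1.png")
    for o in("lens_yellow","slot_yellow"):
        for r in robot.regions_of(o,c):
            v,u=np.nonzero(r["region"]&(c["depth"]>0))
            P=world(c,u,v); m=P[:,2]>(P[:,2].max()-8)
            col=c["color"][v,u].astype(int)
            ye=(col[:,0]>120)&(col[:,1]>100)&(col[:,2]<80)
            print(n,o,round(r["conf"],2),r["rect"],P.mean(0).round(),P[m].mean(0).round(),P[m].min(0).round(),P[m].max(0).round(),m.sum(),ye.sum())
s=robot.observe();print(s["clock"],s["eef_pos"],s["tcp_rot"])
E
```

```text
top lens_yellow 0.93 [453.4, 254.6, 31.6, 30.5] [ 437. -287.   61.] [ 440. -292.   75.] [ 418. -314.   71.] [ 463. -270.   79.] 488 286
top lens_yellow 0.76 [462.2, 343.0, 39.7, 26.4] [ 283. -312.   63.] [ 284. -318.   75.] [ 261. -342.   71.] [ 306. -295.   79.] 551 0
top lens_yellow 0.71 [465.6, 212.5, 37.7, 30.9] [ 523. -321.   58.] [ 528. -327.   75.] [ 505. -350.   71.] [ 551. -305.   79.] 463 0
top lens_yellow 0.65 [398.6, 268.9, 27.3, 26.6] [ 404. -183.   65.] [ 407. -186.   76.] [ 385. -208.   72.] [ 428. -164.   80.] 475 0
top slot_yellow 0.55 [247.0, 190.6, 61.2, 70.7] [506.  74.  23.] [504.  73.  35.] [446.  25.  33.] [564. 123.  41.] 654 650
scene lens_yellow 0.88 [221.7, 198.4, 19.7, 35.5] [ 452. -281.   48.] [ 445. -287.   74.] [ 419. -311.   70.] [ 466. -266.   78.] 181 90
scene lens_yellow 0.77 [266.3, 204.6, 22.3, 29.6] [ 418. -178.   61.] [ 413. -183.   76.] [ 389. -206.   71.] [ 435. -161.   79.] 176 0
scene lens_yellow 0.59 [179.2, 209.8, 25.8, 33.6] [ 538. -318.   51.] [ 532. -324.   75.] [ 507. -348.   70.] [ 554. -303.   78.] 198 0
scene lens_yellow 0.56 [249.9, 165.8, 20.7, 41.0] [ 292. -312.   42.] [ 288. -315.   75.] [ 262. -337.   71.] [ 309. -295.   79.] 134 0
scene lens_yellow 0.28 [324.4, 269.4, 66.8, 43.0] [514.  74.  25.] [516.  74.  35.] [451.  27.  31.] [569. 132.  39.] 647 437
scene slot_yellow 0.85 [321.2, 267.2, 73.6, 44.9] [515.  73.  25.] [517.  74.  35.] [451.  23.  31.] [569. 123.  39.] 648 434
0.3 [174.42996922 625.96903525 205.06713682] [ 1.35477115e-01  9.90780424e-01 -3.08579720e-04 -9.01274349e-05]
```

View pics/top1.png

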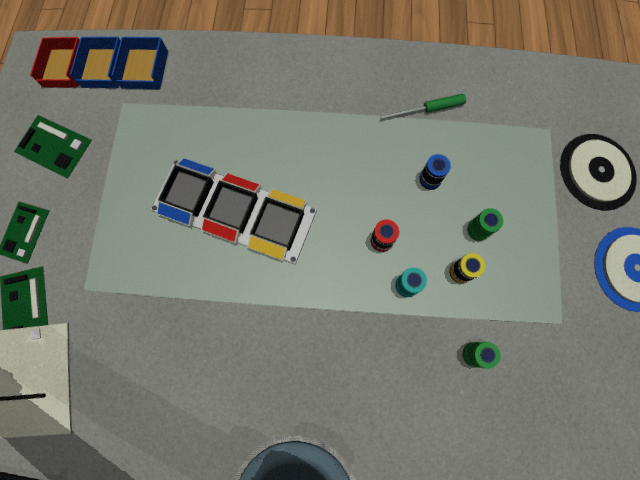

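View pics/scene1.png

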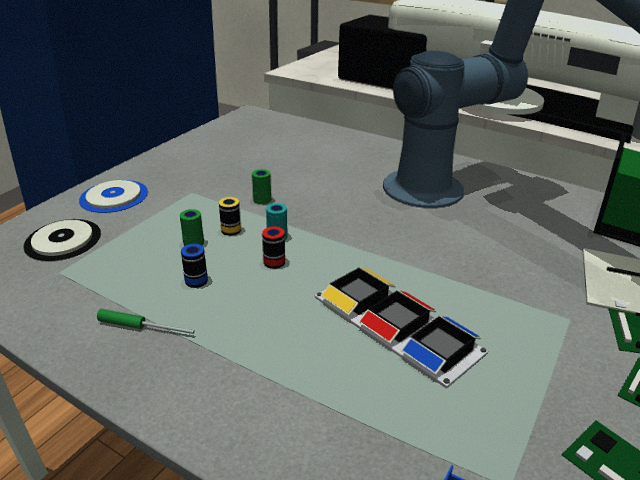

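Top view: the yellow lens is at (470,265), the yellow pocket at (276,222), red at (385,233) and blue at (435,170). Turquoise is at (410,282), and the greens are at (488,222) and (483,355). Next I refine the positions.

Run:
```python
from h import *
for n in("top","scene"):
    c=cam(n); hsv=cv2.cvtColor(c["color"],cv2.COLOR_RGB2HSV)
    for o in("lens_yellow","lens_red","slot_yellow"):
        for r in robot.regions_of(o,c):
            if r["conf"]<.5: continue
            v,u=np.nonzero(r["region"]&(c["depth"]>0)); P=world(c,u,v); H=hsv[v,u]
            if o!="slot_yellow":
                m=P[:,2]>71; (x,y),rad=cv2.minEnclosingCircle(P[m][:,:2].astype(np.float32))
                print(n,o,round(r["conf"],2),[round(x),round(y),round(rad,1)],"hue",np.median(H[m][H[m][:,1]>120][:,0]))
            else:
                ye=(abs(H[:,0].astype(int)-25)<8)&(H[:,1]>120)
                mask=np.zeros((480,640),np.uint8); mask[v[ye],u[ye]]=1
                k,l,st,ce=cv2.connectedComponentsWithStats(mask)
                for i in range(1,k):
                    if st[i,4]>40:
                        w=l[v,u]==i; print(n,"label",P[w].mean(0).round(1),P[w][:,2].min().round(),P[w][:,2].max().round(),w.sum())
                fl=abs(P[:,2]-14)<4
                if fl.sum()>5: print(n,"floor",cv2.minAreaRect(P[fl][:,:2].astype(np.float32)),P[fl].mean(0).round(1))
                w=(P[:,2]>29)&~ye&(P[:,2]<45); print(n,"rim",cv2.minAreaRect(P[w][:,:2].astype(np.float32)),P[w].mean(0).round(1))
```

```text
top lens_yellow 0.97 [528, -328, 23.2] hue 66.0
top lens_yellow 0.85 [407, -186, 22.1] hue 87.5
top lens_yellow 0.77 [441, -292, 23.0] hue 28.0
top lens_yellow 0.57 [284, -319, 23.4] hue 66.0
top lens_red 0.97 [492, -134, 22.9] hue 1.0
top label [558.7  58.7  29.3] 21.0 38.0 271
top label [456.5  88.4  29.9] 21.0 40.0 400
top floor ((505.7192077636719, 72.17076110839844), (77.15544128417969, 77.43165588378906), 73.74067687988281) [510.   74.5  13.7]
top rim ((508.37188720703125, 73.41503143310547), (81.12847900390625, 104.53345489501953), 73.83821868896484) [508.8  72.8  35. ]
scene lens_yellow 0.8 [284, -317, 26.1] hue 66.0
scene lens_yellow 0.74 [409, -184, 25.9] hue 89.0
scene lens_yellow 0.72 [564, -293, 70.4] hue 66.0
scene lens_yellow 0.7 [443, -291, 24.8] hue 26.0
scene lens_red 0.67 [495, -132, 24.8] hue 1.0
scene label [462.1  91.1  32.1] 26.0 39.0 66
scene label [560.8  60.1  29.3] 20.0 38.0 402
scene floor ((519.477294921875, 73.19981384277344), (81.72509765625, 99.91263580322266), 74.88172912597656) [499.9  73.6  14.1]
scene rim ((510.28118896484375, 73.66900634765625), (83.78744506835938, 108.99990844726562), 73.43059539794922) [509.   76.4  34.2]
```

```bash
python3 -m jog '[[94,[-0.5,-0.3,0],0],[94,[-0.5,-0.3,0],0],[94,[-0.5,-0.3,0],0],[94,[-0.5,-0.3,0],0],[94,[-0.5,-0.3,0],0],[94,[-0.5,-0.3,0],0],[94,[-0.5,-0.3,0],0],[94,[-0.5,-0.3,0],0],[94,[-0.5,-0.3,0],0],[94,[-0.5,-0.3,0],0]]' 20; python3 -m jog '[[94,[-0.25,-0.66,0],0],[94,[-0.25,-0.66,0],0],[94,[-0.25,-0.66,0],0],[94,[-0.25,-0.66,0],0],[94,[-0.25,-0.66,0],0],[94,[-0.25,-0.66,0],0],[94,[-0.25,-0.66,0],0],[94,[-0.25,-0.66,0],0],[94,[-0.25,-0.66,0],0],[94,[-0.25,-0.66,0],0],[94,[-0.25,-0.66,0],0],[94,[-0.25,-0.66,0],0],[94,[-0.25,-0.66,0],0],[94,[-0.25,-0.66,0],0],[94,[-0.25,-0.66,0],0],[94,[-0.25,-0.66,0],0],[94,[-0.25,-0.66,0],0],[94,[-0.25,-0.66,0],0],[94,[-0.25,-0.66,0],0],[94,[0,0,0],0]]'
cat >> h.py <<'E'
from scipy.spatial.transform import Rotation as Ro
def go(t):
    s=robot.observe(); R=Ro.from_quat(s["tcp_rot"]).as_matrix()
    print("t",s["clock"],"pos",np.round(s["eef_pos"],1),"y",R[:,1].round(3),"z",R[:,2].round(3),"shift/50:",(R.T@(np.array(t)-s["eef_pos"])/50).round(3),"f",np.round(s["force"],1),"grip",s["opening"]*94,s["gripper_force"])
E
python3 -c "
from h import *
go([442,-291.5,36])"
```

```text
clock: 1.7
eef_pos: [375.8, 413.6, 205.7]
tcp_rot: [0.135, 0.991, 0.0, 0.0]
force: [0.5, -0.4, 0.2]
opening: 0.999
gripper_force: 0.0
clock: 3.7
eef_pos: [435.5, -256.5, 205.7]
tcp_rot: [0.137, 0.991, -0.0, 0.0]
force: [-0.5, 0.7, 0.1]
opening: 1.003
gripper_force: 0.0
t 3.7 pos [ 435.5 -256.5  205.7] y [ 0.272  0.962 -0.001] z [ 0.    -0.001 -1.   ] shift/50: [-0.314 -0.635  3.395] f [-0.5  0.7  0.1] grip 94.24929598844597 0.0
```

```bash
python3 -m jog '[[94,[-0.16,-0.32,0.3],0],[94,[-0.16,-0.32,0.3],0],[94,[0,0,0.5],0],[94,[0,0,0.5],0],[94,[0,0,0.4],0],[94,[0,0,0.4],0],[94,[0,0,0.4],0],[94,[0,0,0.3],0],[94,[0,0,0.2],0],[94,[0,0,0.1],0],[94,[0,0,0],0],[94,[0,0,0],0]]'
python3 -c "
from h import *
go([442,-291.5,36])
c=cam('top');save(c,'g.png',(340,180,560,380))
c=cam('scene');save(c,'g2.png',(150,120,350,300))
a=cv2.imread('pics/g.png');b=cv2.imread('pics/g2.png')
cv2.imwrite('pics/g3.png',np.hstack([cv2.resize(x,(400,380),interpolation=cv2.INTER_CUBIC) for x in(a,b)]))"
```

```text
clock: 4.9
eef_pos: [442.8, -288.7, 36.2]
tcp_rot: [0.135, 0.991, -0.0, 0.001]
force: [-0.3, -0.7, -0.2]
opening: 0.997
gripper_force: 0.0
t 4.9 pos [ 442.8 -288.7   36.2] y [ 0.268  0.963 -0.001] z [ 0.001 -0.001 -1.   ] shift/50: [ 0.    -0.058  0.003] f [-0.3 -0.7 -0.2] grip 93.7146340218398 0.0
```

View pics/g3.png

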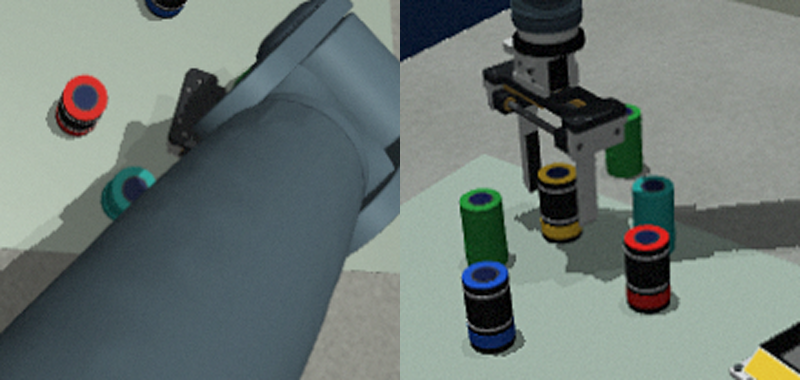

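The crops show the fingers straddling the yellow lens, with its neighbours untouched. I'll close and lift.

```bash
python3 -m jog '[[94,[0,-0.06,0],0],[70,[0,0,0],0],[60,[0,0,0],0],[50,[0,0,0],0],[35,[0,0,0],0],[35,[0,0,0],0],[35,[0,0,0],0],[35,[0,0,0],0],[35,[0,0,0],0],[35,[0,0,-0.1],0],[35,[0,0,-0.2],0],[35,[0,0,-0.3],0],[35,[0,0,-0.4],0],[35,[0,0,-0.4],0],[35,[0,0,-0.4],0],[35,[0,0,-0.4],0],[35,[0,0,-0.2],0],[35,[0,0,0],0]]' 25
python3 -c "
from h import *
go([508,73.5,120])"
```

```text
clock: 6.8
eef_pos: [442.4, -292.1, 157.9]
tcp_rot: [0.135, 0.991, -0.001, 0.002]
force: [0.5, -0.6, -2.7]
opening: 0.484
gripper_force: 25.0
t 6.8 pos [ 442.4 -292.1  157.9] y [ 0.268  0.963 -0.002] z [ 0.003 -0.003 -1.   ] shift/50: [0.702 7.398 0.739] f [ 0.5 -0.6 -2.7] grip 45.49465829999175 24.997828602790833
```

```bash
python3 -m jog '[[35,[0.02,0.2,0],0],[35,[0.05,0.5,0],0],[35,[0.05,0.5,0],0],[35,[0.05,0.5,0],0],[35,[0.05,0.5,0],0],[35,[0.05,0.5,0],0],[35,[0.05,0.5,0],0],[35,[0.05,0.5,0],0],[35,[0.05,0.5,0],0],[35,[0.05,0.5,0],0],[35,[0.05,0.5,0],0],[35,[0.05,0.5,0],0],[35,[0.05,0.5,0],0],[35,[0.05,0.5,0],0],[35,[0.04,0.5,0],0],[35,[0,0.2,0],0],[35,[0,0,0.4],0],[35,[0,0,0.3],0],[35,[0,0,0],0],[35,[0,0,0],0]]'
python3 - <<'E'
from h import *
go([508,73.5,50])
c=cam('scene');save(c,'p.png',(250,100,450,320));cv2.imwrite('pics/p1.png',cv2.resize(cv2.imread('pics/p.png'),(545,600),interpolation=cv2.INTER_CUBIC))
for r in robot.regions_of("lens_yellow",c):
    v,u=np.nonzero(r["region"]&(c["depth"]>0));P=world(c,u,v)
    print(r["conf"],r["rect"],P.mean(0).round(),P.min(0).round(),P.max(0).round())
for r in robot.regions_of("slot_yellow",c): print(r["conf"],r["rect"])
E
```

```text
clock: 8.8
eef_pos: [506.2, 74.5, 120.0]
tcp_rot: [0.136, 0.991, -0.0, -0.001]
force: [0.4, 0.1, -2.4]
opening: 0.488
gripper_force: 25.0
t 8.8 pos [506.2  74.5 120. ] y [ 0.269  0.963 -0.   ] z [-0.001 -0.    -1.   ] shift/50: [-0.043 -0.009  1.4  ] f [ 0.4  0.1 -2.4] grip 45.88282478003429 24.997721314430237
0.87 [177.8, 207.8, 26.5, 34.2] [ 538. -317.   51.] [ 506. -350.    1.] [ 555. -301.   78.]
0.85 [348.4, 222.3, 23.8, 46.4] [520.  78. 130.] [236. -52.  -2.] [532.  98. 163.]
0.75 [263.5, 204.0, 27.3, 29.7] [ 417. -179.   62.] [ 387. -207.   10.] [ 434. -162.   80.]
0.7 [253.1, 168.0, 18.5, 39.1] [ 296. -310.   44.] [ 133. -434.   -3.] [ 312. -293.   79.]
0.91 [324.5, 268.1, 69.1, 44.2]
```

View pics/p1.png

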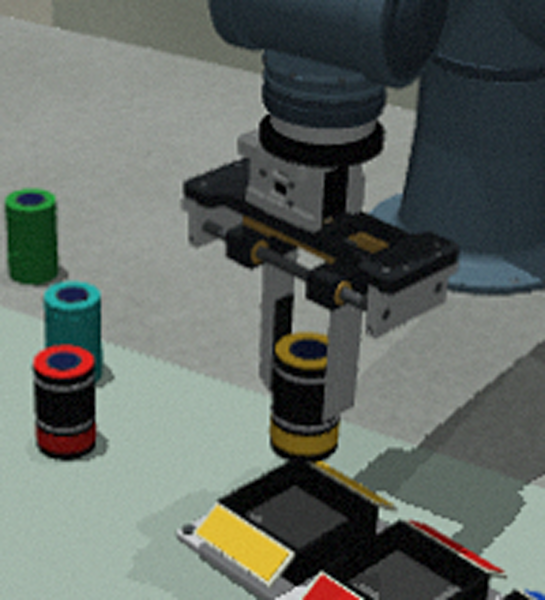

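The lens hangs upright above the yellow pocket, with its foot at crop (303,455). I'll lower it most of the way, then creep.

```bash
python3 -m jog '[[35,[-0.04,0,0.2],0],[35,[0,0,0.3],0],[35,[0,0,0.3],0],[35,[0,0,0.2],0],[35,[0,0,0.15],0],[35,[0,0,0.1],0],[35,[0,0,0.05],0],[35,[0,0,0],0],[35,[0,0,0],0]]'
python3 -m jog '[[35,[0,0,0.02],0],[35,[0,0,0.02],0],[35,[0,0,0],0]]'
python3 -m jog '[[35,[0,0,0.02],0],[35,[0,0,0],0]]'
python3 -m jog '[[35,[0,0,0.02],0],[35,[0,0,0],0]]'
```

```text
clock: 9.85
eef_pos: [509.0, 74.2, 55.9]
tcp_rot: [0.135, 0.991, 0.0, 0.0]
force: [0.3, -0.1, -2.6]
opening: 0.485
gripper_force: 25.0
clock: 10.15
eef_pos: [508.6, 74.2, 53.5]
tcp_rot: [0.135, 0.991, -0.0, 0.0]
force: [-0.1, 0.2, -3.1]
opening: 0.488
gripper_force: 25.0
clock: 10.35
eef_pos: [508.5, 74.2, 52.3]
tcp_rot: [0.135, 0.991, -0.0, -0.0]
force: [0.2, -0.7, -1.8]
opening: 0.486
gripper_force: 25.0
clock: 10.55
eef_pos: [508.5, 74.2, 51.3]
tcp_rot: [0.135, 0.991, -0.0, -0.0]
force: [-0.6, -0.2, -2.2]
opening: 0.486
gripper_force: 25.0
```

```bash
python3 -m jog '[[35,[0,0,0.02],0],[35,[0,0,0],0]]'; python3 -m jog '[[35,[0,0,0.01],0],[35,[0,0,0],0]]'
```

```text
clock: 10.75
eef_pos: [508.5, 74.2, 50.3]
tcp_rot: [0.135, 0.991, -0.0, -0.0]
force: [-1.0, -0.2, -2.7]
opening: 0.485
gripper_force: 25.0
clock: 10.95
eef_pos: [508.5, 74.2, 49.9]
tcp_rot: [0.135, 0.991, -0.0, -0.0]
force: [-0.0, 0.8, -2.1]
opening: 0.489
gripper_force: 25.0
```

```bash
python3 -m jog '[[35,[0,0,0.01],0],[35,[0,0,0],0]]'; python3 -m jog '[[35,[0,0,0.01],0],[35,[0,0,0],0]]'
```

```text
clock: 11.15
eef_pos: [508.6, 74.2, 49.5]
tcp_rot: [0.135, 0.991, -0.0, 0.0]
force: [0.5, -0.1, -3.3]
opening: 0.486
gripper_force: 25.0
clock: 11.35
eef_pos: [508.7, 74.2, 49.4]
tcp_rot: [0.135, 0.991, -0.0, -0.0]
force: [-2.3, -0.9, 2.8]
opening: 0.484
gripper_force: 25.0
```

Force sign flipped, so the foot is on the floor. Releasing and retreating.

```bash
python3 -m jog '[[48,[0,0,0],0],[50,[0,0,0],0],[54,[0,0,0],0],[60,[0,0,0],0],[70,[0,0,0],0],[76,[0,0,0],0],[76,[0,0,0],0],[76,[0,0,0],0],[76,[0,0,-0.1],0],[76,[0,0,-0.3],0],[76,[0,0,-0.4],0],[76,[0,0,-0.5],0],[76,[0,0,-0.5],0],[76,[0,0,-0.5],0],[76,[0,0,-0.5],0],[76,[0,0,0],0]]'
python3 -m jog '[[76,[0,-0.5,0],0],[76,[0,-0.5,0],0],[76,[0,-0.5,0],0],[76,[0,-0.5,0],0],[76,[0,-0.5,0],0],[76,[0,-0.5,0],0],[76,[0,0,0],0],[76,[0,0,0],0],[76,[0,0,0],0]]'
python3 - <<'E'
from h import *
for n in("scene","top"):
    c=cam(n);save(c,n+'e.png')
    for o in("lens_yellow","lens_red","lens_blue"):
      for r in robot.regions_of(o,c):
        v,u=np.nonzero(r["region"]&(c["depth"]>0));P=world(c,u,v);m=P[:,2]>P[:,2].max()-8
        if r["conf"]>.4: print(n,o,round(r["conf"],2),cv2.minEnclosingCircle(P[m][:,:2].astype(np.float32)),P[:,2].max(),np.median(P[m][:,2]))
E
```

```text
clock: 12.95
eef_pos: [511.0, 74.1, 193.2]
tcp_rot: [0.135, 0.991, 0.0, 0.004]
force: [-0.3, -0.4, 0.5]
opening: 0.81
gripper_force: 0.0
clock: 13.85
eef_pos: [468.2, -69.5, 188.4]
tcp_rot: [0.135, 0.991, 0.0, -0.0]
force: [-0.5, -0.7, 0.7]
opening: 0.81
gripper_force: 0.0
scene lens_yellow 0.95 ((433.77166748046875, -175.23902893066406), 52.63361740112305) 79.4782093852129 75.91449304457893
scene lens_yellow 0.82 ((561.63525390625, -289.9480285644531), 74.58213806152344) 77.92180348510234 74.84415024819248
scene lens_yellow 0.81 ((509.42138671875, 73.33231353759766), 24.611814498901367) 93.31578796339653 89.40654967203882
scene lens_yellow 0.58 ((286.9921875, -318.281494140625), 25.878021240234375) 78.19518809154135 74.58334299124981
scene lens_red 0.79 ((493.774169921875, -133.9540557861328), 25.66019058227539) 78.98479591991956 75.67643390855824
scene lens_blue 0.64 ((631.8058471679688, -228.30889892578125), 24.86406135559082) 79.26202685412267 75.84268264934482
top lens_yellow 0.95 ((528.17236328125, -327.1226501464844), 23.241209030151367) 79.39977910540247 75.21577154180916
top lens_yellow 0.85 ((407.1511535644531, -186.60256958007812), 22.759679794311523) 79.10417206930553 75.49793395892992
top lens_yellow 0.56 ((283.7378234863281, -318.803466796875), 23.5740966796875) 79.37652755199622 75.20554262742526
top lens_blue 0.76 ((441.154052734375, -130.70126342773438), 9.809152603149414) 486.449375303046 485.6122659662812
```

View pics/scenee.png

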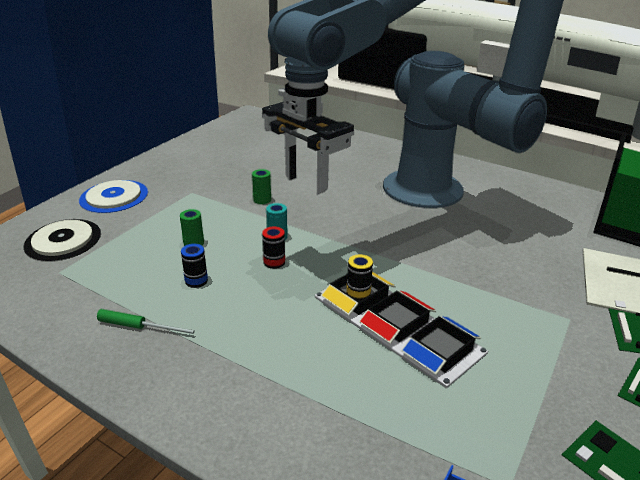

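The yellow lens stands upright in the yellow pocket at (360,275), with its top at z≈89 mm and its axis at (509,73). The red lens (273,247) and blue lens (193,265) are where they were, and the arm is clear.

```bash
python3 -c "
from workcell import robot
print(robot.job_done())"
```

```text
the job is handed in; nothing more can be done
None
```

I set the yellow lens down upright in the yellow-labelled pocket, about 1 mm from its centre by the camera, then let go and handed the job in at about 14 s; red and blue still stand where they were. The hand-in did not report a verdict.

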